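Scan the blower's label

TASK

Book in the reconditioned blower, the unit with the finned fan wheel: first stand the aerosol can that blocks its label upright in the steel tray. Then take the pistol scanner from its stand, point it squarely at the middle of the blower's sloping label from about 10 cm without touching the blower, hold it still there for two seconds, and hang it back on its stand as it was. Set things down rather than dropping them, keep the can upright throughout, and leave the other can, the jar and the screwdriver where they are.

Things in the scene. Friction and masses are not known exactly. Their poses are not given: they have to be found in the camera images.
- blower: The blower, heavy, fixed: finned black and grey fan wheel 126 mm across lying on its side (axle along y, 83 mm up) in a steel cradle 130 (x) x 150 (y) mm, motor cap to y = +90 mm, top at 146 mm, black terminal box with sloping label on the -x side. Origin at the centre of its underside; z up. Its yaw varies and it changes places with the control box.
- blower_label: The blower's paper bar label, 66 wide (y) x 46 tall (z) mm, origin at the middle of its face, 102 mm up and 86 mm in front (-x) of the blower's origin. It leans back 30 degrees: its x axis points INTO the label (ahead and 30 degrees down), so a scanner facing it squarely has its x axis along this one. y is level, z up the slope.
- control_box: The other unit, not to be scanned: plain ribbed aluminium housing 110 (x) x 140 (y) x 117 mm, fixed, with the same sort of sloping terminal box and label on its -x side, reaching to x = -90 mm. Origin at the centre of its underside.
- can: White aerosol can with grey band and black cap standing about 160 mm in front (-x) of the blower's origin, in the scanner's line to the label. 52 mm diameter to 140 mm up, then a cap 44 mm in diameter to 165 mm. 0.3 kg. Origin at the centre of its underside, z along its axis.
- spare_can: A second can of the very same kind, standing in front of the control box; leave it. Origin at the centre of its underside.
- tray: Open steel parts tray, fixed, 200 (x) x 130 (y) x 30 mm high outside, walls and floor 4 mm. Origin at the centre of its underside. Its far half (+x) holds the jar; its -x half is free.
- jar: Amber glass jar with steel lid, 54 mm diameter, 85 mm tall, standing in the tray about 50 mm to +x of the tray's middle. Origin at the centre of its underside.
- stand: Black scanner stand, fixed: base 180 x 90 x 12 mm, two forks 12 mm thick at x = +40 and -75 mm; saddles 44 mm wide between lips, 125 mm up; lips to 149 mm, 64 mm over outsides. Origin on the bench under the saddles' middle line; x along the resting scanner's beam. The scanner rests with its origin 145 mm above this origin, within 8 mm of it along x.
- scanner: Grey and black pistol scanner, 0.22 kg, resting in the stand. Barrel 36 wide (y), 40 tall (z), x -90 to +65 mm; black head 56 wide, z -20 to +28, x +63 to +90; handle 30 x 28 mm hanging down between the forks at x -55 to -15, to z -105. Origin on the barrel axis near the centre of mass: grip there across the 36 mm from above. x = beam direction, z up.
- scanner_nose (a point): Middle of the scanner's window, 90 mm along +x from the scanner's origin; same axes as the scanner.
- screwdriver: Screwdriver with wooden handle lying on the bench between the two cans, 170 mm long along its x, about 30 mm high; origin on its underside.

How it is judged (in metres and radians):
On the way, in this order (a step that is already met when the one before it is completed fails the run):
1. the can that blocked the blower's label stands released and upright in the tray (x of can in the frame of tray between -0.075 and 0.075 m and y of can in the frame of tray between -0.04 and 0.04 m and height (world z) of can below 0.012 m and angle between can's own z axis and vertical below 0.1 rad and linear speed of can below 0.03 m/s and contact force between can and the fingers below 0.3 N), for 0.2 s.
2. the scanner points at the middle of the blower's label (beam axis within 15 mm each way, within 15 degrees of square, window 60 to 140 mm away) and is held still for 1.5 s (y of blower_label in the frame of scanner between -0.015 and 0.015 m and z of blower_label in the frame of scanner between -0.015 and 0.015 m and x of blower_label in the frame of scanner_nose between 0.06 and 0.14 m and angle between the x axis of scanner and the x axis of blower_label, either way round below 0.26 rad and x of scanner_nose in the frame of blower_label below 0 m and linear speed of scanner below 0.02 m/s and angular speed of scanner below 0.12 rad/s), for 1.5 s.
At the end, for the whole second after the job is handed in: The scanner rests released in both forks of its stand, pointing as it did (within 25 mm along, 7 mm across, 0.12 rad), and the can stands upright (within 0.1 rad) on the tray's floor, both at rest (all of step 1 and x of scanner in the frame of stand between -0.025 and 0.025 m and y of scanner in the frame of stand between -0.007 and 0.007 m and z of scanner in the frame of stand between 0.139 and 0.151 m and angle between the x axis of scanner and the x axis of stand, either way round below 0.12 rad and x of scanner_nose in the frame of stand above 0.05 m and angle between scanner's own z axis and vertical below 0.1 rad and linear speed of scanner below 0.02 m/s and contact force between scanner and the fingers below 0.3 N); the robot touches nothing.
It fails at once if the scanner touches the blower (contact force between scanner and blower above 1 N).
It fails at once if a can is tipped by more than about 30 degrees (angle between any of can, spare_can's own z axis and vertical above 0.5 rad).
It fails at once if the spare can, jar or screwdriver is shifted more than 30 mm (distance of any of spare_can, jar, screwdriver from where it was at the start of the episode above 0.03 m).
It fails at once if the can or the scanner is dropped (falls freely faster than 0.6 m/s) ((contact force between can and the fingers below 0.1 N and linear speed of can above 0.6 m/s) or (contact force between scanner and the fingers below 0.1 N and linear speed of scanner above 0.6 m/s)).
It also fails if it takes over 72 s, if anything falls off the work surface, if the arm or the gripper's body presses on something with over 40 N, if the wrist force passes 120 N, or if a joint passes its speed limit or range.

ROBOT

A 6-joint arm with a two-finger parallel gripper is mounted at the origin on the work surface. World frame = base frame: x ahead of the robot, y to its left, z up, the work surface at z = 0. Lengths are in mm, angles in rad, forces in N, time in s.
With the tool pointing down it reaches from about 400 to 925 mm from the base axis. Payload 12.5 kg.
Tool frame: the origin (TCP) lies at the very end of the fingers, on their centre line; the grasp point (between the pads) lies behind it (env.grip_depth is the z of the grasp point in the tool frame, in mm); z points along the fingers, y is the line along which they close (so a half turn about z gives the same grasp; the last joint's range is limited). The gripper opens to 95 mm and grips with 3 to 60 N. Pads are 20 mm wide; open, the fingers measure 119 mm over their backs; the gripper's body (75 mm by 180 mm) begins 59 mm behind the grasp point.
Start: joints at [1.059, 0.491, 1.559, -0, 1.092, -0.106], TCP at [246.707, 574.267, 214.661] pointing down, gripper open.
Joint ranges: [-3.1, 3.1], [-0.84, 2.19], [0.05, 2.79], [-1.13, 4.28], [0.06, 2.93], [-2.69, 2.69]. Speed limits (rad/s): [2.22, 2.22, 2.79, 3.14, 3.14, 3.14].

INTERFACE

Orientations are given as [roll, pitch, yaw] about the fixed x, y, z axes, in that order (R = Rz(yaw) Ry(pitch) Rx(roll)).
In Python, from cell import env, optics gives the robot as it stands.
- The arm moves only by the tool step_arm, never from a script. Its argument "moves" is a list of rows, each an object of numbers: "tx", "ty", "tz": the shift along the tool's x, y, z in mm; "roll": the turn about the tool's z in rad. In form: [{"tx": .., "ty": .., "tz": .., "roll": ..}, ...]. A call has 1 to 12 rows; each row is the pose to reach, as a shift and turn from the pose commanded when the call began, along the tool's axes at that moment; what a row does not reach only later rows make up. A row lasts 1/12 s, in which the tool goes at most 41.7 mm and 7.16 degrees, less where a joint would pass 70% of its speed; a pose out of reach is approached as far as the arm can. A call with a gripper value outside its range is refused whole. "grip" is the finger opening in mm, from 0 to 95.1, set as the call begins (left out, the last holds). The fingers move at their own pace and stop on an object; the grip force is fixed at half the most. Time passes only in rows, so rows that repeat a pose let the fingers close. It gives the time, the measured TCP pose, the force, the opening and the grip force at its end, in the units of the state.
- env.state(): the state, without advancing time (a new reading comes with each control period).
- optics.read_camera(name): name is "scene" or "top"; returns a dict with "pixels" (400x640x3 uint8, blue, green, red), "mtx" (3x3 intrinsics, pixels), "dist" ([k1, k2, p1, p2, k3] as OpenCV has them; the pictures are not rectified), "view" (4x4, takes a point from world to camera coordinates). Camera axes: x right, y down, z forward; pixel columns grow to the right and rows downward; lengths in mm; the calibration is good to about 2 mm. A picture is of the moment at which its call begins. There is no depth.
- env.job_done(): hands the job in; it is judged then, once.
The state is a dict: "t": time; "joints": joint angles; "qvel": joint speeds; "tau": joint torques, N m; "eef_pos": TCP position; "tcp_rot": TCP orientation; "ft_force": force on the tool from outside, world axes, zero at the start; "moment": the same for the moment, N m; "opening": opening from 0.0 (shut) to 1.0 (fully open); "grip_force": force on a finger pad.
Only numpy, scipy, OpenCV 4.12 (cv2) and the standard library are available. Lean on these libraries where they do the work, as an engineer would, in place of code of your own. Each camera call takes 0.05 s, during which the arm holds its last target. There are 200 camera calls.

## Working session

There is one attempt and no reset: what is moved stays moved. The work goes in short steps, Python scripts to look and compute and a tool call to move; the robot and the scene stay as the last step left them, time stands still between calls to the robot, and variables do not carry over. Pictures are saved under pics/ and viewed, at most 10 in all, crops included, and the job is handed in when it is done.

Besides the shell and the picture viewer there is one more tool, called by a JSON object that holds its "api" and its "payload", one argument or row to a line. step_arm: Moves the arm, as the interface text tells. Its arguments: {"type":"object","properties":{"moves":{"type":"array"},"grip":{"type":"number"}},"required":["moves"]}

```bash
mkdir -p pics
cat > h.py <<'E'
import numpy as np, cv2
from cell import env, optics
E
python3 - <<'E'
from h import *
import pickle
d={}
for n in("scene","top"):
    c=optics.read_camera(n); d[n]=c; cv2.imwrite(f"pics/{n}0.png",c["pixels"]); print(n,c["mtx"],c["dist"],c["view"])
pickle.dump(d,open("cams.pkl","wb"))
s=env.state(); print(s, env.grip_depth)
E
```

```text
scene [[482.1962486    0.         317.86210253]
 [  0.         482.1962486  194.80862593]
 [  0.           0.           1.        ]] [-0.09882778  0.          0.          0.          0.        ] [[-8.84417343e-01  4.66612710e-01  8.86239437e-03  4.60902313e+02]
 [ 2.76670553e-01  5.39504939e-01 -7.95228160e-01 -6.02955842e+01]
 [-3.75844872e-01 -7.00861613e-01 -6.06245521e-01  1.62523186e+03]
 [ 0.00000000e+00  0.00000000e+00  0.00000000e+00  1.00000000e+00]]
top [[503.54081931   0.         309.66142733]
 [  0.         503.54081931 199.5977331 ]
 [  0.           0.           1.        ]] [-0.14435522  0.          0.          0.          0.        ] [[ 8.51272049e-02 -9.96361134e-01  4.22485165e-03 -2.38844154e+01]
 [-9.68078942e-01 -8.37126062e-02 -2.36252749e-01  5.58161510e+02]
 [ 2.35746730e-01  1.60215463e-02 -9.71682453e-01  1.55775328e+03]
 [ 0.00000000e+00  0.00000000e+00  0.00000000e+00  1.00000000e+00]]
{'t': 0.1, 'joints': array([ 1.05938287e+00,  4.91504218e-01,  1.55940225e+00,  1.11340264e-05,
        1.09167480e+00, -1.05594990e-01]), 'qvel': array([ 0.00033669, -0.00118708, -0.00123644,  0.00113729,  0.00034693,
       -0.00068189]), 'tau': array([ 2.51222249e-03, -6.13625336e+01, -2.58611530e+01,  6.93741906e-02,
        4.70362196e-02, -3.51506958e-05]), 'eef_pos': array([246.60003036, 574.06047132, 214.11237866]), 'tcp_rot': array([-3.14061059e+00, -1.14018656e-04,  2.73576899e+00]), 'ft_force': array([ 0.63659976, -0.6273504 ,  0.21215126]), 'moment': array([-0.03139603, -0.04540257, -0.02931361]), 'grip_force': 0.0, 'opening': 0.9973945319131419} -18.8
```

View pics/scene0.png

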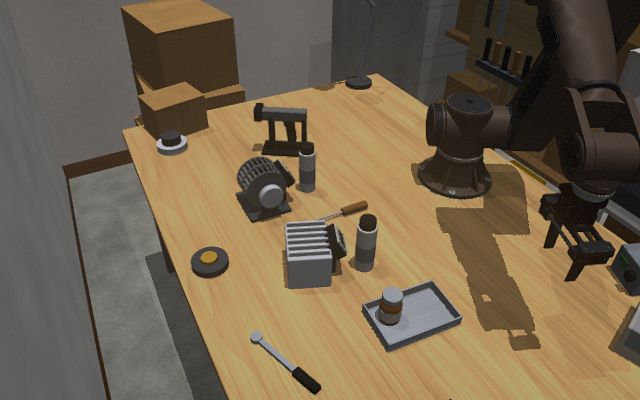

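View pics/top0.png

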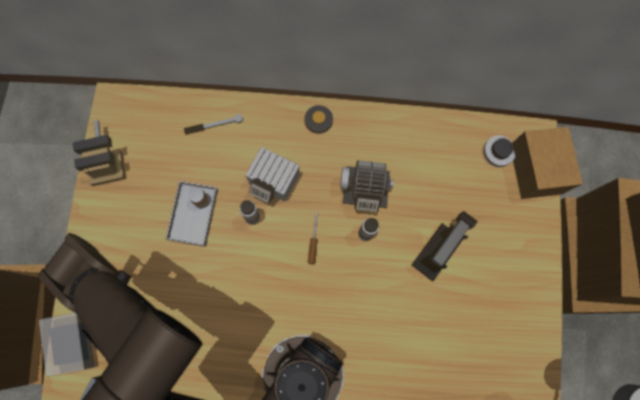

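The top view shows the blower at (370,183) with its label at (367,205) and the blocking can at (370,228). The control box is at (272,175) with the spare can at (250,211), the screwdriver at (314,240), and the tray at (193,213) with the jar at about (199,198). The stand and scanner are at (447,245), with the head at about (468,219). The scene view agrees with this. Next I'll zoom in for accurate pixels.

Run:
```python
from h import *
t=cv2.imread("pics/top0.png"); s=cv2.imread("pics/scene0.png")
def crop(im,x,y,w,h,k,n):
    c=cv2.resize(im[y:y+h,x:x+w],None,fx=k,fy=k,interpolation=cv2.INTER_CUBIC)
    for i in range(0,w,10):
        cv2.line(c,(i*k,0),(i*k,8 if i%50 else 20),(0,0,255),1)
        if i%20==0: cv2.putText(c,str(x+i),(i*k,20),0,.4,(0,0,255),1)
    for i in range(0,h,10):
        cv2.line(c,(0,i*k),(8,i*k),(0,0,255),1)
        if i%20==0: cv2.putText(c,str(y+i),(10,i*k+4),0,.4,(0,0,255),1)
    cv2.imwrite(n,c)
crop(t,330,150,160,140,5-1,"pics/t1.png")
crop(t,155,140,160,110,5,"pics/t2.png")
crop(s,225,95,110,130,4,"pics/s1.png")
```

```text
(no output)
```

View pics/t1.png

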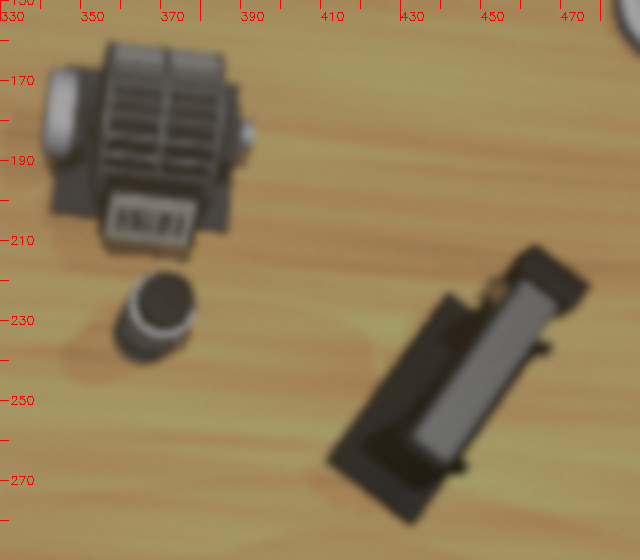

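View pics/t2.png

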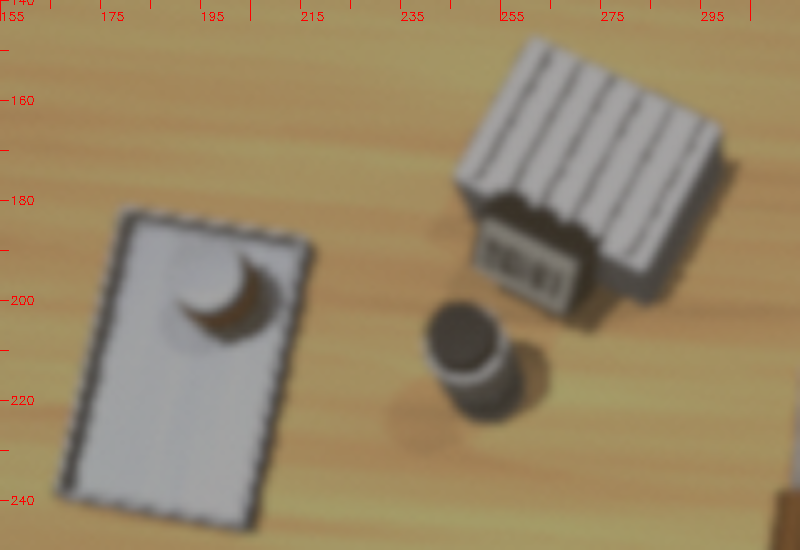

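View pics/s1.png

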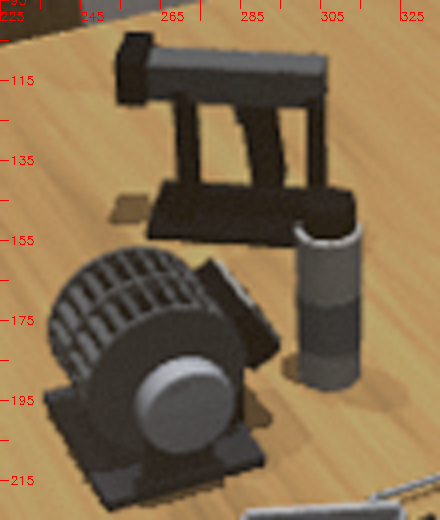

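The crops show, in top-view pixels:
- **Blower label corners:** (357,198), (379,200), (377,212), (356,209).
- **Blocking can cap:** (371,225).
- **Barrel top:** front middle (465,223), rear middle (438,263).
- **Tray rim corners:** (179,181), (218,188), (206,246), (166,239).

In the scene crop the blocking can stands at about (307,188), and the blower's fan wheel is clearly visible.

```bash
cat >> h.py <<'E'
import pickle
C=pickle.load(open("cams.pkl","rb"))
def cast(cam,px,h):
    c=C[cam]; p=np.array(px,float).reshape(-1,1,2)
    u=cv2.undistortPoints(p,np.array(c["mtx"]),np.array(c["dist"]))[:,0]
    V=np.array(c["view"]); R,t=V[:3,:3],V[:3,3]; o=-R.T@t
    d=np.c_[u,np.ones(len(u))]@R
    h=np.broadcast_to(h,len(u))
    return o+d*((h-o[2])/d[:,2])[:,None]
E
python3 - <<'E'
from h import *
np.set_printoptions(precision=1,suppress=True)
T=lambda a,k,x,y:np.array(a,float)/k+[x,y]
dir=lambda v:np.degrees(np.arctan2(v[1],v[0]))
L=cast("top",T([(109,193),(197,199),(189,247),(104,237)],4,330,150),[121.9,121.9,82.1,82.1]); print("label",L,L.mean(0))
w=(L[0]+L[3]-L[1]-L[2])/2; print("width",np.hypot(*w[:2]),"yaw from y",dir(w)-90)
# cradle base, motor axis
B=cast("top",T([(51,213),(229,233)],4,330,150),3); print("cradle front edge",B,dir(B[0]-B[1])-90, np.hypot(*(B[0]-B[1])[:2]))
print("can",cast("top",T([(164,299)],4,330,150),165))
print("can scene cap-top", cast("scene",T([(327,383)],4,225,95),[0]))
t=cast("top",T([(122,207),(315,241),(255,530),(57,493)],5,155,140),30); print("tray",t,t.mean(0),dir(t[0]+t[1]-t[2]-t[3]))
print("jar",cast("top",T([(210,275)],5,155,140),85))
S=cast("top",T([(540,291.5),(430.5,451.5)],4,330,150),165);v=S[0]-S[1];n=np.hypot(*v[:2]); print("scan",S,n,dir(v),"origin",S[1]+v/n*90,S[0]-v/n*63)
b=cast("top",T([(450,292),(327,460),(412,525)],4,330,150),12); print("base",b,dir(b[0]-b[1]),dir(b[1]-b[2])-90,"ctr",(b[0]+b[2])/2)
s=cast("scene",T([(148,48),(327,55)],4,225,95),165); print("scene barrel far-near top edge",s,dir(s[0]-s[1]))
E
```

```text
label [[ 561.9 -124.5  121.9]
 [ 563.1 -193.6  121.9]
 [ 533.3 -194.3   82.1]
 [ 535.7 -126.    82.1]] [ 548.5 -159.6  102. ]
width 68.63776172195622 yaw from y -0.5052508799755628
cradle front edge [[ 570.7  -86.6    3. ]
 [ 566.3 -237.     3. ]] -1.654389456617892 150.46494868808583
can [[ 472.9 -167.5  165. ]]
can scene cap-top [[ 478.4 -157.9    0. ]]
tray [[592.1 466.2  30. ]
 [579.8 332.4  30. ]
 [383.4 347.1  30. ]
 [395.5 481.3  30. ]] [487.7 406.8  30. ] -4.337399009925823
jar [[537.7 386.1  85. ]]
scan [[ 502.5 -454.3  165. ]
 [ 374.2 -373.2  165. ]] 151.75375613798946 -32.283147343403016 origin [ 450.3 -421.3  165. ] [ 449.2 -420.6  165. ]
base [[ 529.6 -424.    12. ]
 [ 381.2 -326.    12. ]
 [ 333.5 -398.4   12. ]] -33.435166809195046 -33.35544990381923 ctr [ 431.5 -411.2   12. ]
scene barrel far-near top edge [[ 496.9 -464.   165. ]
 [ 364.8 -381.5  165. ]] -31.98071079406976
```

{"api": "step_arm", "payload": {
  "moves": [
    {"tx": -15,"ty": -11,"tz": -3,"roll": -0.02},
    {"tx": -45,"ty": -32,"tz": -10,"roll": -0.06},
    {"tx": -75,"ty": -54,"tz": -20,"roll": -0.1},
    {"tx": -107,"ty": -77,"tz": -25,"roll": -0.15},
    {"tx": -139,"ty": -100,"tz": -25,"roll": -0.2},
    {"tx": -171,"ty": -123,"tz": -25,"roll": -0.25},
    {"tx": -203,"ty": -146,"tz": -25,"roll": -0.3},
    {"tx": -235,"ty": -169,"tz": -25,"roll": -0.35},
    {"tx": -267,"ty": -192,"tz": -25,"roll": -0.405},
    {"tx": -299,"ty": -215,"tz": -25,"roll": -0.405},
    {"tx": -331,"ty": -237,"tz": -25,"roll": -0.405},
    {"tx": -355,"ty": -255,"tz": -25,"roll": -0.405}
  ],
  "grip": 95
}}

```text
t: 1.1
eef_pos: [473.3, 197.4, 239.5]
tcp_rot: [-3.141, 0.0, 3.14]
ft_force: [-0.0, 0.5, 0.8]
opening: 1.001
grip_force: 0.0
```

{"api": "step_arm", "payload": {
  "moves": [
    {"ty": -15},
    {"ty": -45},
    {"ty": -80},
    {"ty": -118},
    {"ty": -156},
    {"ty": -194},
    {"ty": -232},
    {"ty": -270},
    {"ty": -305},
    {"ty": -335},
    {"ty": -355},
    {"ty": -366}
  ]
}}

```text
validation failed for argument at $.mo...
```

Run:
```python
from h import *
a=[cv2.resize(optics.read_camera(n)["pixels"][y:y+160,x:x+200],None,fx=4,fy=4,interpolation=2)[:300*2,:800] for n,x,y in (("scene",200,70),)]
cv2.imwrite("pics/c1.png",a[0]); print(env.state()["eef_pos"])
```

```text
[475.2152221  194.64234855 239.42711238]
```

View pics/c1.png

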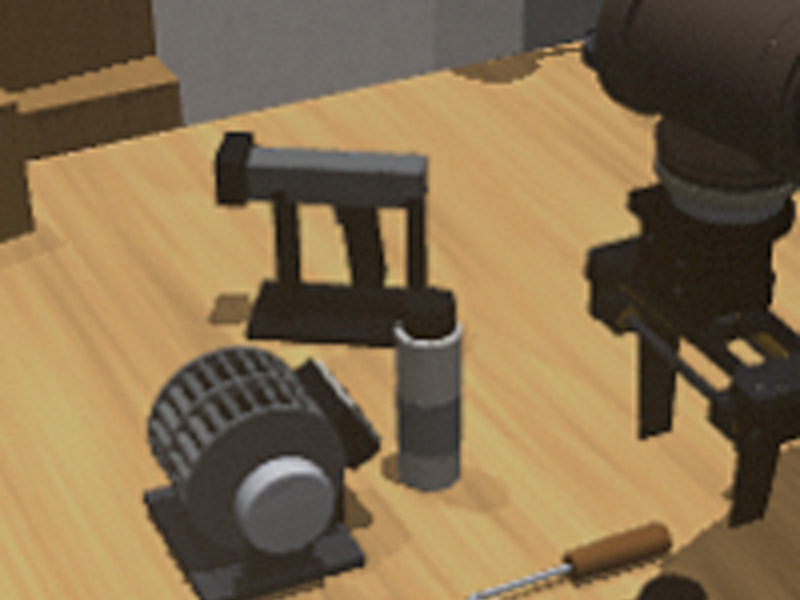

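The move was refused because every row needs all four keys. The picture (scene crop) shows the gripper still near the middle of the table and the can undisturbed at about (430,410) in the crop.

{"api": "step_arm", "payload": {
  "moves": [
    {"tx": 0,"ty": -15,"tz": 0,"roll": 0},
    {"tx": 0,"ty": -45,"tz": 0,"roll": 0},
    {"tx": 0,"ty": -80,"tz": 0,"roll": 0},
    {"tx": 0,"ty": -118,"tz": 0,"roll": 0},
    {"tx": 0,"ty": -156,"tz": 0,"roll": 0},
    {"tx": 0,"ty": -194,"tz": 0,"roll": 0},
    {"tx": 0,"ty": -232,"tz": 0,"roll": 0},
    {"tx": 0,"ty": -270,"tz": 0,"roll": 0},
    {"tx": 0,"ty": -305,"tz": 0,"roll": 0},
    {"tx": 0,"ty": -340,"tz": 0,"roll": 0},
    {"tx": 0,"ty": -366,"tz": 0,"roll": 0},
    {"tx": 0,"ty": -366,"tz": 0,"roll": 0}
  ]
}}

```text
t: 2.15
eef_pos: [471.9, -170.0, 239.3]
tcp_rot: [-3.141, -0.0, 3.138]
ft_force: [-0.4, 1.1, 0.6]
opening: 0.996
grip_force: 0.0
```

Run:
```python
from h import *
print(env.state()["eef_pos"])
im=optics.read_camera("top")["pixels"]; sc=optics.read_camera("scene")["pixels"]
print(env.state()["eef_pos"],env.state()["joints"])
cv2.imwrite("pics/c2.png",np.hstack([cv2.resize(im[150:300,300:400],(400,600),interpolation=2),cv2.resize(sc[70:220,250:350],(400,600),interpolation=2)]))
```

```text
[ 471.89138278 -169.97081512  239.25270295]
[ 471.59914326 -166.67137244  239.20208414] [-4.71972955e-01  2.86599262e-01  1.82486256e+00  2.58233057e-04
  1.03108879e+00 -2.04005004e+00]
```

View pics/c2.png

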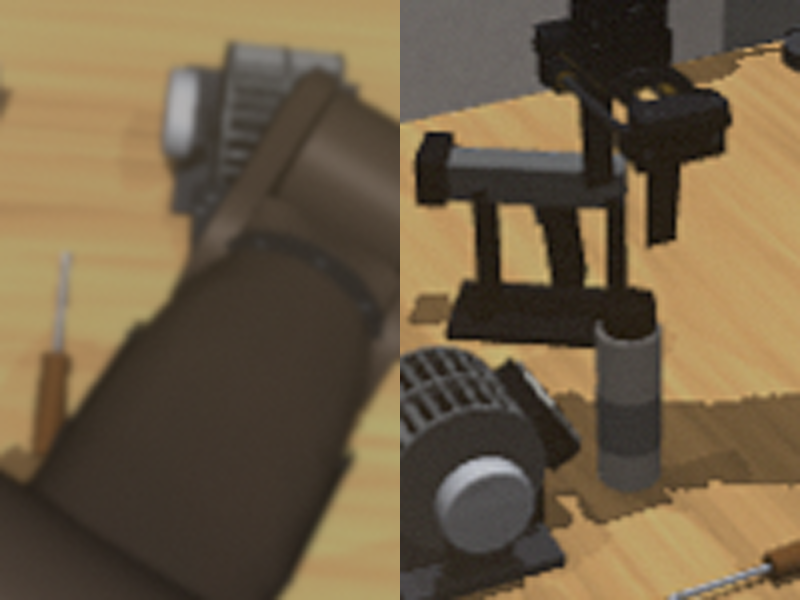

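The scene view shows the fingertips at about (598,188) and (660,242), which straddle the can axis at x≈629. The gripper is aligned, so I'll descend and grip.

{"api": "step_arm", "payload": {
  "moves": [
    {"tx": 0,"ty": 0,"tz": 12,"roll": 0},
    {"tx": 0,"ty": 0,"tz": 30,"roll": 0},
    {"tx": 0,"ty": 0,"tz": 50,"roll": 0},
    {"tx": 0,"ty": 0,"tz": 70,"roll": 0},
    {"tx": 0,"ty": 0,"tz": 90,"roll": 0},
    {"tx": 0,"ty": 0,"tz": 108,"roll": 0},
    {"tx": 0,"ty": 0,"tz": 122,"roll": 0},
    {"tx": 0,"ty": 0,"tz": 132,"roll": 0},
    {"tx": 0,"ty": 0,"tz": 138,"roll": 0},
    {"tx": 0,"ty": 0,"tz": 138,"roll": 0}
  ]
}}

```text
t: 3.08
eef_pos: [471.7, -165.3, 100.9]
tcp_rot: [3.141, -0.001, -3.142]
ft_force: [-0.0, 0.5, -0.7]
opening: 1.002
grip_force: 0.0
```

{"api": "step_arm", "payload": {
  "moves": [
    {"tx": 0,"ty": 0,"tz": 0,"roll": 0},
    {"tx": 0,"ty": 0,"tz": 0,"roll": 0},
    {"tx": 0,"ty": 0,"tz": 0,"roll": 0},
    {"tx": 0,"ty": 0,"tz": 0,"roll": 0},
    {"tx": 0,"ty": 0,"tz": 0,"roll": 0},
    {"tx": 0,"ty": 0,"tz": 0,"roll": 0},
    {"tx": 0,"ty": 0,"tz": 0,"roll": 0},
    {"tx": 0,"ty": 0,"tz": 0,"roll": 0}
  ],
  "grip": 30
}}

```text
t: 3.75
eef_pos: [471.9, -166.2, 101.7]
tcp_rot: [3.142, 0.0, 3.141]
ft_force: [0.1, 0.5, 1.7]
opening: 0.543
grip_force: 30.0
```

{"api": "step_arm", "payload": {
  "moves": [
    {"tx": 0,"ty": 0,"tz": -8,"roll": 0},
    {"tx": 0,"ty": 0,"tz": -22,"roll": 0},
    {"tx": 0,"ty": 0,"tz": -42,"roll": 0},
    {"tx": 0,"ty": 0,"tz": -65,"roll": 0},
    {"tx": 0,"ty": 0,"tz": -90,"roll": 0},
    {"tx": 0,"ty": 0,"tz": -115,"roll": 0},
    {"tx": 0,"ty": 0,"tz": -140,"roll": 0},
    {"tx": 0,"ty": 0,"tz": -162,"roll": 0},
    {"tx": 0,"ty": 0,"tz": -180,"roll": 0},
    {"tx": 0,"ty": 0,"tz": -193,"roll": 0},
    {"tx": 0,"ty": 0,"tz": -200,"roll": 0},
    {"tx": 0,"ty": 0,"tz": -200,"roll": 0}
  ]
}}

```text
t: 4.75
eef_pos: [472.0, -166.2, 303.0]
tcp_rot: [-3.141, 0.002, 3.141]
ft_force: [-0.5, -0.4, -3.4]
opening: 0.54
grip_force: 29.9
```

{"api": "step_arm", "payload": {
  "moves": [
    {"tx": 0,"ty": 8,"tz": 0,"roll": 0},
    {"tx": 0,"ty": 24,"tz": 0,"roll": 0},
    {"tx": 0,"ty": 46,"tz": 0,"roll": 0},
    {"tx": 0,"ty": 72,"tz": 0,"roll": 0},
    {"tx": 0,"ty": 100,"tz": 0,"roll": 0},
    {"tx": 0,"ty": 130,"tz": 0,"roll": 0},
    {"tx": 0,"ty": 160,"tz": 0,"roll": 0},
    {"tx": 0,"ty": 190,"tz": 0,"roll": 0},
    {"tx": 0,"ty": 220,"tz": 0,"roll": 0},
    {"tx": 0,"ty": 250,"tz": 0,"roll": 0},
    {"tx": 0,"ty": 278,"tz": 0,"roll": 0},
    {"tx": 0,"ty": 300,"tz": 0,"roll": 0}
  ]
}}

```text
t: 5.75
eef_pos: [471.1, 136.1, 300.5]
tcp_rot: [3.141, -0.002, -3.142]
ft_force: [1.1, -1.1, -3.6]
opening: 0.545
grip_force: 29.9
```

{"api": "step_arm", "payload": {
  "moves": [
    {"tx": 2,"ty": 22,"tz": 0,"roll": 0},
    {"tx": 5,"ty": 50,"tz": 0,"roll": 0},
    {"tx": 8,"ty": 80,"tz": 0,"roll": 0},
    {"tx": 12,"ty": 110,"tz": 0,"roll": 0},
    {"tx": 15,"ty": 140,"tz": 0,"roll": 0},
    {"tx": 18,"ty": 170,"tz": 0,"roll": 0},
    {"tx": 21,"ty": 200,"tz": 0,"roll": 0},
    {"tx": 24,"ty": 228,"tz": 0,"roll": 0},
    {"tx": 27,"ty": 250,"tz": 0,"roll": 0},
    {"tx": 29,"ty": 265,"tz": 0,"roll": 0},
    {"tx": 30,"ty": 274,"tz": 0,"roll": 0},
    {"tx": 30,"ty": 276,"tz": 0,"roll": 0}
  ]
}}

```text
t: 6.75
eef_pos: [441.8, 410.8, 300.7]
tcp_rot: [-3.141, -0.001, -3.141]
ft_force: [0.3, 0.1, -3.1]
opening: 0.541
grip_force: 29.9
```

{"api": "step_arm", "payload": {
  "moves": [
    {"tx": 0,"ty": 0,"tz": 10,"roll": 0},
    {"tx": 0,"ty": 0,"tz": 28,"roll": 0},
    {"tx": 0,"ty": 0,"tz": 50,"roll": 0},
    {"tx": 0,"ty": 0,"tz": 73,"roll": 0},
    {"tx": 0,"ty": 0,"tz": 96,"roll": 0},
    {"tx": 0,"ty": 0,"tz": 118,"roll": 0},
    {"tx": 0,"ty": 0,"tz": 138,"roll": 0},
    {"tx": 0,"ty": 0,"tz": 154,"roll": 0},
    {"tx": 0,"ty": 0,"tz": 166,"roll": 0},
    {"tx": 0,"ty": 0,"tz": 175,"roll": 0},
    {"tx": 0,"ty": 0,"tz": 180,"roll": 0},
    {"tx": 0,"ty": 0,"tz": 180,"roll": 0}
  ]
}}

```text
t: 7.75
eef_pos: [442.3, 409.0, 120.7]
tcp_rot: [-3.141, -0.001, 3.14]
ft_force: [0.3, -0.2, -3.3]
opening: 0.542
grip_force: 29.9
```

Run:
```python
from h import *
im=optics.read_camera("top")["pixels"]; sc=optics.read_camera("scene")["pixels"]
print(env.state()["eef_pos"],env.state()["ft_force"])
cv2.imwrite("pics/c3.png",np.hstack([cv2.resize(im[150:300,140:240],(400,600),interpolation=2),cv2.resize(sc[210:360,355:455],(400,600),interpolation=2)]))
```

```text
[442.67637236 409.66182288 122.07537466] [ 0.24535645  1.03781274 -2.21970994]
```

View pics/c3.png

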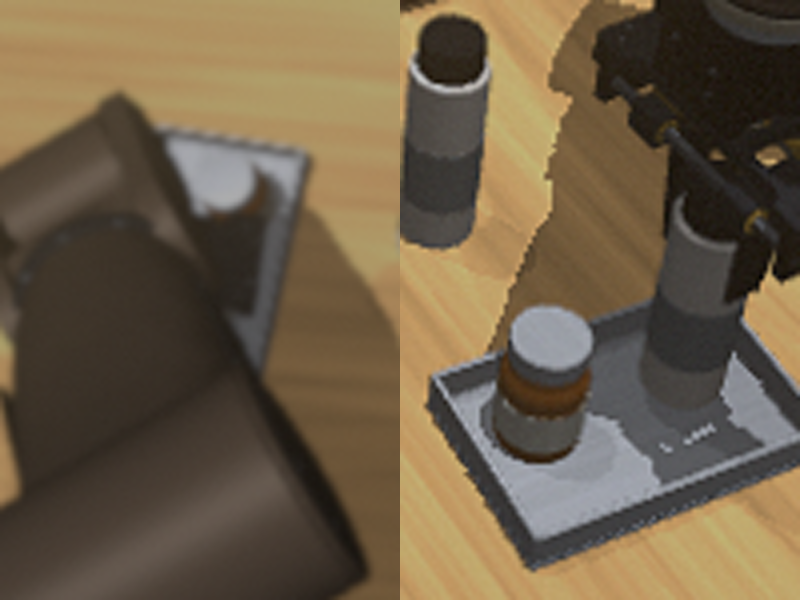

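The can is upright above the free half of the tray, clear of the jar, which is at about (545,385) in the right half of the picture. I'll set it down now.

{"api": "step_arm", "payload": {
  "moves": [
    {"tx": 0,"ty": 0,"tz": 4,"roll": 0},
    {"tx": 0,"ty": 0,"tz": 8,"roll": 0},
    {"tx": 0,"ty": 0,"tz": 11,"roll": 0},
    {"tx": 0,"ty": 0,"tz": 13,"roll": 0},
    {"tx": 0,"ty": 0,"tz": 14,"roll": 0},
    {"tx": 0,"ty": 0,"tz": 15,"roll": 0},
    {"tx": 0,"ty": 0,"tz": 15.5,"roll": 0},
    {"tx": 0,"ty": 0,"tz": 16,"roll": 0},
    {"tx": 0,"ty": 0,"tz": 16,"roll": 0}
  ]
}}

```text
t: 8.6
eef_pos: [442.5, 409.9, 105.8]
tcp_rot: [3.141, 0.0, 3.141]
ft_force: [0.2, -0.4, -2.5]
opening: 0.537
grip_force: 29.9
```

{"api": "step_arm", "payload": {
  "moves": [
    {"tx": 0,"ty": 0,"tz": 0.5,"roll": 0},
    {"tx": 0,"ty": 0,"tz": 1,"roll": 0},
    {"tx": 0,"ty": 0,"tz": 1,"roll": 0}
  ]
}}

```text
t: 8.85
eef_pos: [442.7, 410.0, 105.7]
tcp_rot: [3.141, 0.001, 3.141]
ft_force: [-0.9, -2.1, 7.6]
opening: 0.543
grip_force: 30.0
```

{"api": "step_arm", "payload": {
  "moves": [
    {"tx": 0,"ty": 0,"tz": 0,"roll": 0},
    {"tx": 0,"ty": 0,"tz": 0,"roll": 0},
    {"tx": 0,"ty": 0,"tz": 0,"roll": 0},
    {"tx": 0,"ty": 0,"tz": 0,"roll": 0},
    {"tx": 0,"ty": 0,"tz": 0,"roll": 0},
    {"tx": 0,"ty": 0,"tz": 0,"roll": 0},
    {"tx": 0,"ty": 0,"tz": 0,"roll": 0},
    {"tx": 0,"ty": 0,"tz": 0,"roll": 0}
  ],
  "grip": 95
}}

```text
t: 9.52
eef_pos: [442.4, 409.9, 104.6]
tcp_rot: [3.142, -0.0, 3.141]
ft_force: [0.0, 0.2, 0.1]
opening: 0.99
grip_force: 0.0
```

{"api": "step_arm", "payload": {
  "moves": [
    {"tx": 0,"ty": 0,"tz": -6,"roll": 0},
    {"tx": 0,"ty": 0,"tz": -18,"roll": 0},
    {"tx": 0,"ty": 0,"tz": -36,"roll": 0},
    {"tx": 0,"ty": 0,"tz": -58,"roll": 0},
    {"tx": 0,"ty": 0,"tz": -82,"roll": 0},
    {"tx": 0,"ty": 0,"tz": -106,"roll": 0},
    {"tx": 0,"ty": 0,"tz": -130,"roll": 0},
    {"tx": 0,"ty": 0,"tz": -150,"roll": 0},
    {"tx": 0,"ty": 0,"tz": -168,"roll": 0},
    {"tx": 0,"ty": 0,"tz": -180,"roll": 0},
    {"tx": 0,"ty": 0,"tz": -185,"roll": 0}
  ]
}}

```text
t: 10.43
eef_pos: [442.6, 410.0, 292.1]
tcp_rot: [3.14, 0.003, 3.141]
ft_force: [-0.9, 0.1, -0.8]
opening: 1.001
grip_force: 0.0
```

{"api": "step_arm", "payload": {
  "moves": [
    {"tx": 0,"ty": -10,"tz": 0,"roll": 0},
    {"tx": 0,"ty": -30,"tz": 0,"roll": 0},
    {"tx": 0,"ty": -58,"tz": 0,"roll": 0},
    {"tx": 0,"ty": -90,"tz": 0,"roll": 0},
    {"tx": 0,"ty": -124,"tz": 0,"roll": 0},
    {"tx": 0,"ty": -158,"tz": 0,"roll": 0},
    {"tx": 0,"ty": -192,"tz": 0,"roll": 0},
    {"tx": 0,"ty": -226,"tz": 0,"roll": 0},
    {"tx": 0,"ty": -260,"tz": 0,"roll": 0},
    {"tx": 0,"ty": -294,"tz": 0,"roll": 0},
    {"tx": 0,"ty": -328,"tz": 0,"roll": 0},
    {"tx": 0,"ty": -360,"tz": 0,"roll": 0}
  ]
}}

```text
t: 11.43
eef_pos: [440.9, 47.8, 288.8]
tcp_rot: [-3.142, -0.001, 3.141]
ft_force: [1.4, 0.1, 0.9]
opening: 0.998
grip_force: 0.0
```

{"api": "step_arm", "payload": {
  "moves": [
    {"tx": 0,"ty": -32,"tz": 0,"roll": 0},
    {"tx": 0,"ty": -66,"tz": 0,"roll": 0},
    {"tx": 0,"ty": -100,"tz": 0,"roll": 0},
    {"tx": 0,"ty": -134,"tz": 0,"roll": 0},
    {"tx": 0,"ty": -168,"tz": 0,"roll": 0},
    {"tx": 0,"ty": -202,"tz": 0,"roll": 0},
    {"tx": -2,"ty": -236,"tz": 0,"roll": 0},
    {"tx": -4,"ty": -270,"tz": 0,"roll": 0},
    {"tx": -6,"ty": -300,"tz": 0,"roll": 0},
    {"tx": -7,"ty": -328,"tz": 0,"roll": 0},
    {"tx": -7,"ty": -350,"tz": 0,"roll": 0},
    {"tx": -7,"ty": -371,"tz": 0,"roll": 0}
  ]
}}

```text
t: 12.43
eef_pos: [447.6, -322.6, 288.4]
tcp_rot: [3.14, -0.002, 3.14]
ft_force: [0.0, -0.6, -0.6]
opening: 0.998
grip_force: 0.0
```

{"api": "step_arm", "payload": {
  "moves": [
    {"tx": 0,"ty": -20,"tz": 0,"roll": 0.1},
    {"tx": 0,"ty": -40,"tz": 0,"roll": 0.2},
    {"tx": 0,"ty": -60,"tz": 0,"roll": 0.3},
    {"tx": 0,"ty": -78,"tz": 8,"roll": 0.4},
    {"tx": 0,"ty": -90,"tz": 20,"roll": 0.48},
    {"tx": 0,"ty": -97,"tz": 35,"roll": 0.54},
    {"tx": 0,"ty": -100,"tz": 50,"roll": 0.569},
    {"tx": 0,"ty": -100,"tz": 65,"roll": 0.569},
    {"tx": 0,"ty": -100,"tz": 78,"roll": 0.569},
    {"tx": 0,"ty": -100,"tz": 86,"roll": 0.569},
    {"tx": 0,"ty": -100,"tz": 90,"roll": 0.569},
    {"tx": 0,"ty": -100,"tz": 90,"roll": 0.569}
  ]
}}

```text
t: 13.43
eef_pos: [448.2, -420.9, 198.6]
tcp_rot: [3.141, -0.002, 2.572]
ft_force: [0.2, 0.2, 0.2]
opening: 1.0
grip_force: 0.0
```

Run:
```python
from h import *
im=optics.read_camera("top")["pixels"]; sc=optics.read_camera("scene")["pixels"]
print(env.state()["eef_pos"],env.state()["tcp_rot"],env.state()["joints"])
a=cv2.resize(im[170:300,380:510],(400,400),interpolation=2);b=cv2.resize(sc[60:160,235:335],(400,400),interpolation=2)
V=C["scene"]["view"];p=env.state()["eef_pos"];y=env.state()["tcp_rot"][2]
cv2.imwrite("pics/c4.png",np.hstack([a,b]))
```

```text
[ 448.69501074 -421.24377567  199.98432045] [-3.14156548e+00  3.67712295e-04  2.57183501e+00] [-8.61171173e-01  4.91526338e-01  1.60094062e+00  9.18553521e-05
  1.04876568e+00 -1.86225564e+00]
```

View pics/c4.png

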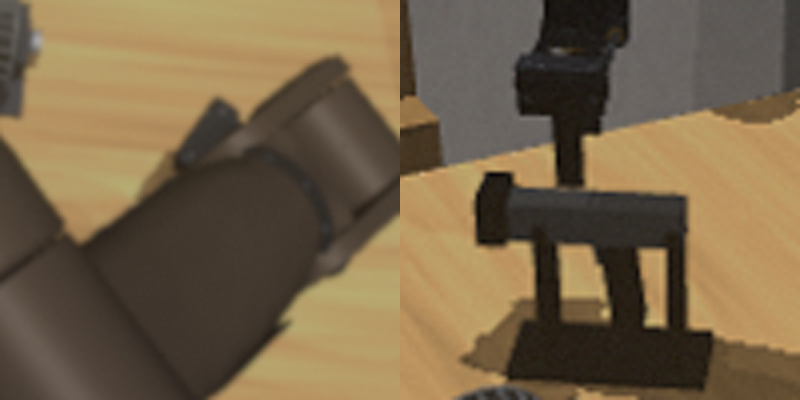

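The scene half shows the fingertip at about (567,185), above the barrel, which runs from (508,215) to (685,220). The closing line is across the barrel and close to its middle, so I'll descend.

{"api": "step_arm", "payload": {
  "moves": [
    {"tx": 0,"ty": 0,"tz": 8,"roll": 0},
    {"tx": 0,"ty": 0,"tz": 20,"roll": 0},
    {"tx": 0,"ty": 0,"tz": 34,"roll": 0},
    {"tx": 0,"ty": 0,"tz": 48,"roll": 0},
    {"tx": 0,"ty": 0,"tz": 58,"roll": 0},
    {"tx": 0,"ty": 0,"tz": 66,"roll": 0},
    {"tx": 0,"ty": 0,"tz": 71,"roll": 0},
    {"tx": 0,"ty": 0,"tz": 73,"roll": 0},
    {"tx": 0,"ty": 0,"tz": 73,"roll": 0}
  ]
}}

```text
t: 14.28
eef_pos: [448.7, -421.2, 126.5]
tcp_rot: [3.142, -0.0, 2.572]
ft_force: [0.2, 0.2, -0.2]
opening: 0.998
grip_force: 0.0
```

{"api": "step_arm", "payload": {
  "moves": [
    {"tx": 0,"ty": 0,"tz": 0,"roll": 0},
    {"tx": 0,"ty": 0,"tz": 0,"roll": 0},
    {"tx": 0,"ty": 0,"tz": 0,"roll": 0},
    {"tx": 0,"ty": 0,"tz": 0,"roll": 0},
    {"tx": 0,"ty": 0,"tz": 0,"roll": 0},
    {"tx": 0,"ty": 0,"tz": 0,"roll": 0},
    {"tx": 0,"ty": 0,"tz": 0,"roll": 0},
    {"tx": 0,"ty": 0,"tz": 0,"roll": 0},
    {"tx": 0,"ty": 0,"tz": 0,"roll": 0},
    {"tx": 0,"ty": 0,"tz": 0,"roll": 0}
  ],
  "grip": 20
}}

```text
t: 15.12
eef_pos: [448.8, -421.1, 126.6]
tcp_rot: [3.141, -0.0, 2.572]
ft_force: [-0.4, -0.0, -0.6]
opening: 0.379
grip_force: 29.9
```

```bash
python3 -c "
from h import *
s=env.state();print(s['eef_pos'],s['tcp_rot'],s['ft_force'],s['moment'],s['opening'],s['joints'])"
```

```text
[ 448.75671336 -421.07291703  126.56098465] [ 3.14139367e+00 -7.62549906e-05  2.57180664e+00] [-0.35071974 -0.03236794 -0.56683566] [ 0.01666953 -0.01518921  0.0679838 ] 0.3790228962159168 [-8.60952307e-01  5.73804213e-01  1.67407309e+00  2.16452774e-04
  8.93845529e-01 -1.86209822e+00]
```

{"api": "step_arm", "payload": {
  "moves": [
    {"tx": 0,"ty": 0,"tz": -4,"roll": 0},
    {"tx": 0,"ty": 0,"tz": -12,"roll": 0},
    {"tx": 0,"ty": 0,"tz": -22,"roll": 0},
    {"tx": 0,"ty": 0,"tz": -32,"roll": 0},
    {"tx": 0,"ty": 0,"tz": -40,"roll": 0},
    {"tx": 0,"ty": 0,"tz": -45,"roll": 0},
    {"tx": -3,"ty": 0,"tz": -45,"roll": 0},
    {"tx": -10,"ty": 0,"tz": -45,"roll": 0},
    {"tx": -18,"ty": 0,"tz": -45,"roll": 0},
    {"tx": -25,"ty": 0,"tz": -45,"roll": 0},
    {"tx": -30,"ty": 0,"tz": -45,"roll": 0},
    {"tx": -30,"ty": 0,"tz": -45,"roll": 0}
  ]
}}

```text
t: 16.12
eef_pos: [474.8, -437.8, 170.9]
tcp_rot: [3.141, -0.0, 2.572]
ft_force: [0.5, -0.0, -2.2]
opening: 0.375
grip_force: 29.9
```

{"api": "step_arm", "payload": {
  "moves": [
    {"tx": -2,"ty": 0,"tz": 0,"roll": 0},
    {"tx": -4,"ty": 0,"tz": 0,"roll": 0},
    {"tx": -6,"ty": 0,"tz": 0,"roll": 0},
    {"tx": -8,"ty": 0,"tz": 0,"roll": 0},
    {"tx": -10,"ty": 0,"tz": 0,"roll": 0}
  ]
}}

```text
t: 16.53
eef_pos: [482.5, -442.8, 171.7]
tcp_rot: [3.142, 0.0, 2.572]
ft_force: [-0.8, 0.3, -1.2]
opening: 0.379
grip_force: 29.9
```

{"api": "step_arm", "payload": {
  "moves": [
    {"tx": -1,"ty": 0,"tz": 0,"roll": 0},
    {"tx": -2,"ty": 0,"tz": 0,"roll": 0},
    {"tx": -3,"ty": 0,"tz": 0,"roll": 0},
    {"tx": -4,"ty": 0,"tz": 0,"roll": 0},
    {"tx": -4,"ty": 0,"tz": 0,"roll": 0}
  ]
}}

```text
t: 16.95
eef_pos: [485.9, -445.0, 171.6]
tcp_rot: [3.142, 0.0, 2.572]
ft_force: [-0.2, -0.2, -2.3]
opening: 0.377
grip_force: 29.9
```

{"api": "step_arm", "payload": {
  "moves": [
    {"tx": -1,"ty": 0,"tz": 0,"roll": 0},
    {"tx": -2,"ty": 0,"tz": 0,"roll": 0},
    {"tx": -3,"ty": 0,"tz": 0,"roll": 0},
    {"tx": -4,"ty": 0,"tz": 0,"roll": 0},
    {"tx": -4,"ty": 0,"tz": 0,"roll": 0}
  ]
}}

```text
t: 17.37
eef_pos: [489.0, -447.0, 171.5]
tcp_rot: [3.141, -0.001, 2.572]
ft_force: [-0.0, 1.1, -0.7]
opening: 0.378
grip_force: 29.9
```

{"api": "step_arm", "payload": {
  "moves": [
    {"tx": -1,"ty": 0,"tz": 0,"roll": 0},
    {"tx": -2,"ty": 0,"tz": 0,"roll": 0},
    {"tx": -3,"ty": 0,"tz": 0,"roll": 0},
    {"tx": -3,"ty": 0,"tz": 0,"roll": 0}
  ]
}}

```text
t: 17.7
eef_pos: [490.5, -447.8, 171.1]
tcp_rot: [3.141, -0.004, 2.572]
ft_force: [-6.1, 4.0, 0.2]
opening: 0.375
grip_force: 30.0
```

{"api": "step_arm", "payload": {
  "moves": [
    {"tx": -1,"ty": 0,"tz": 0,"roll": 0},
    {"tx": -2,"ty": 0,"tz": 0,"roll": 0},
    {"tx": -3,"ty": 0,"tz": 0,"roll": 0},
    {"tx": -3,"ty": 0,"tz": 0,"roll": 0}
  ]
}}

```text
t: 18.03
eef_pos: [492.7, -449.2, 170.6]
tcp_rot: [3.141, -0.006, 2.572]
ft_force: [-6.7, 4.7, -2.8]
opening: 0.374
grip_force: 30.0
```

{"api": "step_arm", "payload": {
  "moves": [
    {"tx": -1,"ty": 0,"tz": 0,"roll": 0},
    {"tx": -2,"ty": 0,"tz": 0,"roll": 0},
    {"tx": -3,"ty": 0,"tz": 0,"roll": 0},
    {"tx": -3,"ty": 0,"tz": 0,"roll": 0}
  ]
}}

```text
t: 18.37
eef_pos: [494.8, -450.5, 170.0]
tcp_rot: [3.141, -0.007, 2.572]
ft_force: [-8.5, 4.5, -5.4]
opening: 0.377
grip_force: 30.0
```

Contact is confirmed at about 8 N, so the handle is pivoting against the front fork. I'll continue to about 28–30° of tilt.

{"api": "step_arm", "payload": {
  "moves": [
    {"tx": -2,"ty": 0,"tz": 0,"roll": 0},
    {"tx": -4,"ty": 0,"tz": 0,"roll": 0},
    {"tx": -6,"ty": 0,"tz": 0,"roll": 0},
    {"tx": -8,"ty": 0,"tz": 0,"roll": 0},
    {"tx": -10,"ty": 0,"tz": 0,"roll": 0},
    {"tx": -12,"ty": 0,"tz": 0,"roll": 0},
    {"tx": -14,"ty": 0,"tz": 0,"roll": 0},
    {"tx": -16,"ty": 0,"tz": 0,"roll": 0},
    {"tx": -16,"ty": 0,"tz": 0,"roll": 0}
  ]
}}

```text
t: 19.12
eef_pos: [508.6, -459.1, 170.0]
tcp_rot: [3.14, -0.007, 2.572]
ft_force: [-8.0, 5.5, -3.2]
opening: 0.379
grip_force: 30.0
```

{"api": "step_arm", "payload": {
  "moves": [
    {"tx": -2,"ty": 0,"tz": 0,"roll": 0},
    {"tx": -4,"ty": 0,"tz": 0,"roll": 0},
    {"tx": -6,"ty": 0,"tz": 0,"roll": 0},
    {"tx": -8,"ty": 0,"tz": 0,"roll": 0},
    {"tx": -10,"ty": 0,"tz": 0,"roll": 0},
    {"tx": -12,"ty": 0,"tz": 0,"roll": 0},
    {"tx": -14,"ty": 0,"tz": 0,"roll": 0},
    {"tx": -16,"ty": 0,"tz": 0,"roll": 0},
    {"tx": -16,"ty": 0,"tz": 0,"roll": 0}
  ]
}}

```text
t: 19.87
eef_pos: [522.3, -468.0, 170.4]
tcp_rot: [3.141, -0.006, 2.572]
ft_force: [-6.9, 4.4, -2.1]
opening: 0.38
grip_force: 30.0
```

Run:
```python
from h import *
sc=optics.read_camera("scene")["pixels"]
print(env.state()["eef_pos"],env.state()["tcp_rot"],env.state()["ft_force"])
cv2.imwrite("pics/c5.png",cv2.resize(sc[50:170,215:335],(600,600),interpolation=2))
```

```text
[ 522.24872122 -467.9932995   170.45417134] [ 3.14056596 -0.00563082  2.57182662] [-6.53817017  3.99045281 -3.31919384]
```

View pics/c5.png

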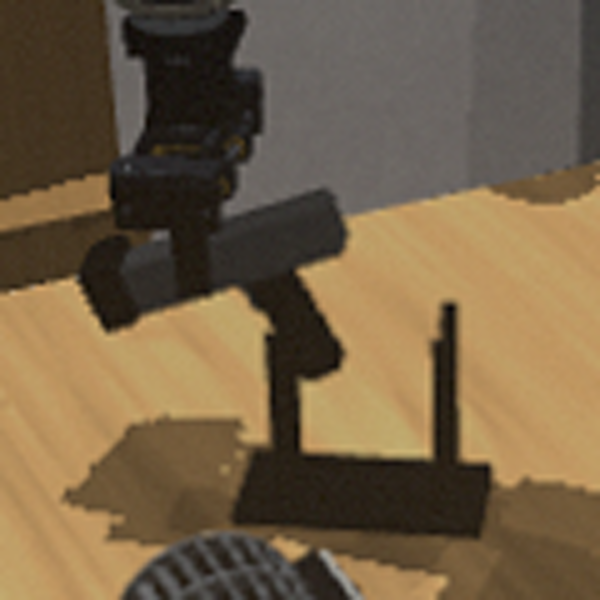

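The scene crop shows the scanner tilted nose-down by about 28°, held in the fingers with its handle against the front fork at about (285,340). I'll back off, lift, and carry it to the label.

{"api": "step_arm", "payload": {
  "moves": [
    {"tx": 2,"ty": 0,"tz": 0,"roll": 0},
    {"tx": 4,"ty": 0,"tz": 0,"roll": 0},
    {"tx": 5,"ty": 0,"tz": -4,"roll": 0},
    {"tx": 5,"ty": 0,"tz": -12,"roll": 0},
    {"tx": 5,"ty": 0,"tz": -24,"roll": 0},
    {"tx": 5,"ty": 0,"tz": -38,"roll": 0},
    {"tx": 5,"ty": 0,"tz": -54,"roll": 0},
    {"tx": 5,"ty": 0,"tz": -70,"roll": 0},
    {"tx": 5,"ty": 0,"tz": -84,"roll": 0},
    {"tx": 5,"ty": 0,"tz": -94,"roll": 0},
    {"tx": 5,"ty": 0,"tz": -100,"roll": 0},
    {"tx": 5,"ty": 0,"tz": -100,"roll": 0}
  ]
}}

```text
t: 20.92
eef_pos: [519.7, -466.7, 273.5]
tcp_rot: [-3.141, 0.003, 2.572]
ft_force: [-0.3, 0.1, -1.8]
opening: 0.381
grip_force: 30.0
```

{"api": "step_arm", "payload": {
  "moves": [
    {"tx": 8,"ty": 6,"tz": 0,"roll": -0.02},
    {"tx": 24,"ty": 17,"tz": 0,"roll": -0.05},
    {"tx": 45,"ty": 32,"tz": 0,"roll": -0.1},
    {"tx": 70,"ty": 50,"tz": 0,"roll": -0.16},
    {"tx": 98,"ty": 69,"tz": 0,"roll": -0.22},
    {"tx": 126,"ty": 89,"tz": 0,"roll": -0.28},
    {"tx": 154,"ty": 109,"tz": 0,"roll": -0.34},
    {"tx": 182,"ty": 129,"tz": 0,"roll": -0.4},
    {"tx": 208,"ty": 147,"tz": 0,"roll": -0.46},
    {"tx": 232,"ty": 164,"tz": 0,"roll": -0.51},
    {"tx": 252,"ty": 179,"tz": 0,"roll": -0.54},
    {"tx": 264,"ty": 187,"tz": 0,"roll": -0.552}
  ]
}}

```text
t: 21.92
eef_pos: [396.8, -164.4, 271.4]
tcp_rot: [3.141, -0.001, 3.126]
ft_force: [0.2, 0.4, -2.7]
opening: 0.379
grip_force: 30.0
```

{"api": "step_arm", "payload": {
  "moves": [
    {"tx": 0,"ty": 0,"tz": 0,"roll": 0},
    {"tx": 0,"ty": 0,"tz": 0,"roll": 0},
    {"tx": 0,"ty": 0,"tz": 0,"roll": 0}
  ]
}}

```text
t: 22.17
eef_pos: [398.6, -167.5, 271.6]
tcp_rot: [-3.141, 0.0, 3.123]
ft_force: [1.0, 0.5, -1.5]
opening: 0.376
grip_force: 30.0
```

Run:
```python
from h import *
print(env.state()["eef_pos"],env.state()["tcp_rot"],env.state()["joints"],env.state()["ft_force"])
```

```text
[ 398.62496394 -167.45326675  271.58882761] [-3.14127117e+00  3.44430608e-04  3.12299661e+00] [-5.50641223e-01  1.47674430e-01  1.91956980e+00 -1.16394029e-04
  1.07388851e+00 -2.10278599e+00] [ 1.01593523  0.47696924 -1.46466175]
```

Run:
```python
from h import *
np.set_printoptions(precision=1,suppress=True)
g=cv2.cvtColor(cv2.imread("pics/c5.png"),cv2.COLOR_BGR2GRAY)
l=cv2.createLineSegmentDetector().detect(g)[0][:,0]
for a in l:
    d=a[2:]-a[:2]
    if np.hypot(*d)>50 and a[[0,2]].max()<370 and 180<a[[1,3]].min() and a[[1,3]].max()<390:
        print("seg",a,"ang",np.degrees(np.arctan2(d[1],d[0])))
c=C["scene"];V=np.array(c["view"])
P=np.array([522.2,-468,170.4+18.8]);f=np.array([.8422,-.5391,0]);s=np.array([.5391,.8422,0])
for th in (22,25,28,31,34):
    t=np.radians(th);u=f*np.cos(t)-np.array([0,0,1])*np.sin(t);w=f*np.sin(t)+np.array([0,0,1])*np.cos(t)
    Q=[P+u*a+s*b+w*h for a,b,h in((60,18,20),(-90,18,20),(60,-18,20),(-90,-18,20),(60,18,-20),(-90,18,-20),(-15,14,-30),(-15,14,-105),(-55,14,-30),(-55,14,-105))]
    q=cv2.projectPoints(np.array(Q),cv2.Rodrigues(V[:3,:3])[0],V[:3,3],np.array(c["mtx"]),np.array(c["dist"]))[0][:,0]
    q=(q-[215,50])*5
    print(th,[round(float(np.degrees(np.arctan2(*(q[i]-q[i+1])[::-1]))),1) for i in(0,2,4,6,8)],q[1],q[5],q[3])
```

```text
seg [210.2 295.  141.6 315.2] ang 163.59465
seg [296.7 271.7 345.4 352.8] ang 59.0121
seg [ -0.1 230.9 107.7 208.5] ang -11.745205
seg [226.2 217.3 323.5 186.9] ang -17.339079
22 [161.1, 161.0, 161.5, -116.6, -115.9] [298.9 204.2] [323.3 255.8] [307.2 181.4]
25 [158.0, 157.9, 158.5, -119.5, -118.8] [294.4 198.6] [321.6 249.3] [302.8 175.9]
28 [154.9, 154.8, 155.4, -122.3, -121.7] [289.6 193.2] [319.7 242.9] [298.1 170.6]
31 [151.7, 151.6, 152.3, -125.2, -124.6] [284.5 188.1] [317.3 236.5] [293.2 165.5]
34 [148.5, 148.4, 149.1, -127.9, -127.4] [279.2 183.1] [314.6 230.2] [287.9 160.6]
```

{"api": "step_arm", "payload": {
  "moves": [
    {"tx": 1,"ty": 3,"tz": 6,"roll": 0},
    {"tx": 2,"ty": 6,"tz": 18,"roll": 0},
    {"tx": 3,"ty": 9,"tz": 34,"roll": 0},
    {"tx": 3.5,"ty": 10,"tz": 52,"roll": 0},
    {"tx": 3.5,"ty": 10,"tz": 70,"roll": 0},
    {"tx": 3.5,"ty": 10,"tz": 88,"roll": 0},
    {"tx": 3.5,"ty": 10,"tz": 104,"roll": 0},
    {"tx": 3.5,"ty": 10,"tz": 117,"roll": 0},
    {"tx": 3.5,"ty": 10,"tz": 126,"roll": 0},
    {"tx": 3.5,"ty": 10,"tz": 131,"roll": 0},
    {"tx": 3.5,"ty": 10,"tz": 132,"roll": 0},
    {"tx": 3.5,"ty": 10,"tz": 132,"roll": 0}
  ]
}}

```text
t: 23.17
eef_pos: [394.8, -156.8, 139.3]
tcp_rot: [3.141, -0.001, 3.123]
ft_force: [-0.4, -0.3, -3.2]
opening: 0.372
grip_force: 30.0
```

Run:
```python
from h import *
np.set_printoptions(precision=1,suppress=True)
im=optics.read_camera("scene")["pixels"]; s0=env.state(); P0=s0["eef_pos"]; yaw=s0["tcp_rot"][2]; print(P0,s0["tcp_rot"],s0["ft_force"],s0["joints"])
c=C["scene"];V=np.array(c["view"])
P=P0+[0,0,18.8];f=-np.array([np.cos(yaw),np.sin(yaw),0]);s=np.array([-f[1],f[0],0])
pr=lambda Q:cv2.projectPoints(np.array(Q,float),cv2.Rodrigues(V[:3,:3])[0],V[:3,3],np.array(c["mtx"]),np.array(c["dist"]))[0][:,0]
for th in (17,20,23,26):
    t=np.radians(th);u=f*np.cos(t)-np.array([0,0,1])*np.sin(t);w=f*np.sin(t)+np.array([0,0,1])*np.cos(t)
    q=pr([P+u*(a-7)+s*b+w*h for a,b,h in((60,18,20),(-90,18,20),(60,-18,20),(-90,-18,20),(60,18,-20),(-90,18,-20),(90,28,28),(90,28,-20))])
    print(th,[round(float(np.degrees(np.arctan2(*(q[i]-q[i+1])[::-1]))),1) for i in(0,2,4,6)],q.reshape(-1))
x,y=pr([P])[0].astype(int)-60; cr=cv2.resize(im[y:y+120,x:x+120],None,fx=5,fy=5,interpolation=2)
for a in cv2.createLineSegmentDetector().detect(cv2.cvtColor(cr,cv2.COLOR_BGR2GRAY))[0][:,0]:
    d=a[2:]-a[:2]
    if np.hypot(*d)>50 and abs(a-300).max()<230: print("seg",a/5+[x,y,x,y],round(float(np.degrees(np.arctan2(d[1],d[0]))),1))
```

```text
[ 394.9 -156.8  139.7] [3.1 0.  3.1] [ 0.1 -0.6 -2. ] [-0.5  0.3  2.1  0.   0.7 -2.1]
17 [151.3, 151.4, 151.0, -109.6] [317.1 148.6 358.8 125.7 311.8 143.  352.9 120.6 320.4 158.3 361.3 135.6
 309.3 152.9 313.4 164.6]
20 [148.9, 149.0, 148.7, -113.4] [317.  149.4 358.1 124.6 311.8 143.8 352.3 119.5 320.9 158.8 361.2 134.2
 309.3 154.2 314.1 165.4]
23 [146.5, 146.6, 146.4, -117.3] [317.  150.2 357.4 123.5 311.8 144.7 351.6 118.5 321.5 159.2 361.1 132.9
 309.3 155.5 314.9 166.2]
26 [144.2, 144.3, 144.1, -121.2] [317.1 151.1 356.6 122.5 311.8 145.5 350.8 117.5 322.  159.6 360.9 131.6
 309.5 156.7 315.7 166.9]
seg [353.1 146.4 358.8 157.3] 62.5
seg [301.6 141.9 301.3 117.9] -90.6
seg [350.7 162.1 343.7 151.3] -122.7
seg [360.  135.  350.5 140.7] 149.2
seg [306.3 110.4 306.6 142.1] 89.4
seg [324.4 138.6 323.2 123.1] -94.2
seg [314.7 144.1 324.  138.5] -31.2
seg [321.4 167.2 334.6 167.1] -0.4
seg [341.4 166.1 355.6 166.2] 0.7
```

The tilt measures 20°, which is 10° off square and within the 15° limit. The beam meets the label at about z=102.6, y=-159.6, so I'll hold still.

{"api": "step_arm", "payload": {
  "moves": [
    {"tx": 0,"ty": 0,"tz": 0,"roll": 0},
    {"tx": 0,"ty": 0,"tz": 0,"roll": 0},
    {"tx": 0,"ty": 0,"tz": 0,"roll": 0},
    {"tx": 0,"ty": 0,"tz": 0,"roll": 0},
    {"tx": 0,"ty": 0,"tz": 0,"roll": 0},
    {"tx": 0,"ty": 0,"tz": 0,"roll": 0},
    {"tx": 0,"ty": 0,"tz": 0,"roll": 0},
    {"tx": 0,"ty": 0,"tz": 0,"roll": 0},
    {"tx": 0,"ty": 0,"tz": 0,"roll": 0},
    {"tx": 0,"ty": 0,"tz": 0,"roll": 0},
    {"tx": 0,"ty": 0,"tz": 0,"roll": 0},
    {"tx": 0,"ty": 0,"tz": 0,"roll": 0}
  ]
}}

```text
t: 24.22
eef_pos: [394.7, -156.5, 139.6]
tcp_rot: [3.141, 0.0, 3.124]
ft_force: [-0.9, -0.4, -2.2]
opening: 0.373
grip_force: 30.0
```

{"api": "step_arm", "payload": {
  "moves": [
    {"tx": 0,"ty": 0,"tz": 0,"roll": 0},
    {"tx": 0,"ty": 0,"tz": 0,"roll": 0},
    {"tx": 0,"ty": 0,"tz": 0,"roll": 0},
    {"tx": 0,"ty": 0,"tz": 0,"roll": 0},
    {"tx": 0,"ty": 0,"tz": 0,"roll": 0},
    {"tx": 0,"ty": 0,"tz": 0,"roll": 0},
    {"tx": 0,"ty": 0,"tz": 0,"roll": 0},
    {"tx": 0,"ty": 0,"tz": 0,"roll": 0},
    {"tx": 0,"ty": 0,"tz": 0,"roll": 0},
    {"tx": 0,"ty": 0,"tz": 0,"roll": 0},
    {"tx": 0,"ty": 0,"tz": 0,"roll": 0},
    {"tx": 0,"ty": 0,"tz": 0,"roll": 0}
  ]
}}

```text
t: 25.22
eef_pos: [394.7, -156.5, 139.6]
tcp_rot: [3.142, 0.0, 3.124]
ft_force: [-0.0, -0.3, -1.7]
opening: 0.376
grip_force: 30.0
```

{"api": "step_arm", "payload": {
  "moves": [
    {"tx": 0,"ty": 0,"tz": 0,"roll": 0},
    {"tx": 0,"ty": 0,"tz": 0,"roll": 0},
    {"tx": 0,"ty": 0,"tz": 0,"roll": 0},
    {"tx": 0,"ty": 0,"tz": 0,"roll": 0},
    {"tx": 0,"ty": 0,"tz": 0,"roll": 0},
    {"tx": 0,"ty": 0,"tz": 0,"roll": 0}
  ]
}}

```text
t: 25.72
eef_pos: [394.7, -156.5, 139.6]
tcp_rot: [3.141, 0.0, 3.124]
ft_force: [-1.1, 0.3, -1.6]
opening: 0.378
grip_force: 30.0
```

Hold complete. To return, I'll lift, go over the stand 45 mm forward of rest, and lower the handle between the forks. Pulling back against the rear fork then levels the scanner.

{"api": "step_arm", "payload": {
  "moves": [
    {"tx": 3,"ty": 0,"tz": -6,"roll": 0},
    {"tx": 5,"ty": 0,"tz": -18,"roll": 0},
    {"tx": 5,"ty": 0,"tz": -34,"roll": 0},
    {"tx": 5,"ty": 0,"tz": -52,"roll": 0},
    {"tx": 5,"ty": 0,"tz": -70,"roll": 0},
    {"tx": 5,"ty": 0,"tz": -88,"roll": 0},
    {"tx": 3,"ty": 0,"tz": -104,"roll": 0},
    {"tx": 2,"ty": 0,"tz": -117,"roll": 0},
    {"tx": 0,"ty": 0,"tz": -126,"roll": 0},
    {"tx": 0,"ty": 0,"tz": -130,"roll": 0},
    {"tx": 0,"ty": 0,"tz": -130,"roll": 0}
  ]
}}

```text
t: 26.63
eef_pos: [394.7, -156.5, 270.4]
tcp_rot: [-3.141, 0.001, 3.124]
ft_force: [0.1, 0.4, -2.9]
opening: 0.377
grip_force: 30.0
```

{"api": "step_arm", "payload": {
  "moves": [
    {"tx": -3,"ty": -8,"tz": 0,"roll": 0.02},
    {"tx": -8,"ty": -25,"tz": 0,"roll": 0.05},
    {"tx": -16,"ty": -48,"tz": 0,"roll": 0.1},
    {"tx": -26,"ty": -76,"tz": 0,"roll": 0.16},
    {"tx": -36,"ty": -106,"tz": 0,"roll": 0.22},
    {"tx": -46,"ty": -136,"tz": 0,"roll": 0.28},
    {"tx": -56,"ty": -166,"tz": 0,"roll": 0.34},
    {"tx": -66,"ty": -196,"tz": 0,"roll": 0.4},
    {"tx": -76,"ty": -224,"tz": 0,"roll": 0.46},
    {"tx": -85,"ty": -250,"tz": 0,"roll": 0.51},
    {"tx": -92,"ty": -272,"tz": 0,"roll": 0.54},
    {"tx": -97,"ty": -287,"tz": 0,"roll": 0.552}
  ]
}}

```text
t: 27.63
eef_pos: [486.4, -447.8, 267.7]
tcp_rot: [3.141, -0.002, 2.568]
ft_force: [-0.5, 0.5, -2.9]
opening: 0.377
grip_force: 30.0
```

{"api": "step_arm", "payload": {
  "moves": [
    {"tx": 0,"ty": 0,"tz": 0,"roll": 0},
    {"tx": 0,"ty": 0,"tz": 0,"roll": 0},
    {"tx": 0,"ty": 0,"tz": 0,"roll": 0}
  ]
}}

```text
t: 27.88
eef_pos: [486.2, -444.9, 268.6]
tcp_rot: [3.141, -0.002, 2.572]
ft_force: [-0.7, -0.1, -2.2]
opening: 0.377
grip_force: 30.0
```

Run:
```python
from h import *
s=env.state(); p=s["eef_pos"]; y=s["tcp_rot"][2]; print(p,s["tcp_rot"])
f=np.array([.8422,-.5391]); l=np.array([.5391,.8422]); d=p[:2]-[448.8,-421.1]; print("along,lat",d@f,d@l)
```

```text
[ 486.15760822 -444.87800341  268.60855243] [ 3.14093262e+00 -1.72317907e-03  2.57152532e+00]
along,lat 44.28129928236065 0.1136521203652201
```

{"api": "step_arm", "payload": {
  "moves": [
    {"tx": 0,"ty": 0,"tz": 6,"roll": 0},
    {"tx": 0,"ty": 0,"tz": 18,"roll": 0},
    {"tx": 0,"ty": 0,"tz": 32,"roll": 0},
    {"tx": 0,"ty": 0,"tz": 46,"roll": 0},
    {"tx": 0,"ty": 0,"tz": 60,"roll": 0},
    {"tx": 0,"ty": 0,"tz": 74,"roll": 0},
    {"tx": 0,"ty": 0,"tz": 87,"roll": 0},
    {"tx": 0,"ty": 0,"tz": 97,"roll": 0},
    {"tx": 0,"ty": 0,"tz": 104,"roll": 0},
    {"tx": 0,"ty": 0,"tz": 108,"roll": 0},
    {"tx": 0,"ty": 0,"tz": 108,"roll": 0},
    {"tx": 0,"ty": 0,"tz": 108,"roll": 0}
  ]
}}

```text
t: 28.88
eef_pos: [486.7, -445.3, 162.0]
tcp_rot: [-3.142, 0.001, 2.572]
ft_force: [0.2, 0.2, -2.0]
opening: 0.379
grip_force: 30.0
```

{"api": "step_arm", "payload": {
  "moves": [
    {"tx": 2,"ty": 0,"tz": 0,"roll": 0},
    {"tx": 5,"ty": 0,"tz": 0,"roll": 0},
    {"tx": 8,"ty": 0,"tz": 0,"roll": 0},
    {"tx": 11,"ty": 0,"tz": 0,"roll": 0},
    {"tx": 14,"ty": 0,"tz": 0,"roll": 0},
    {"tx": 17,"ty": 0,"tz": 0,"roll": 0},
    {"tx": 20,"ty": 0,"tz": 0,"roll": 0},
    {"tx": 22,"ty": 0,"tz": 0,"roll": 0},
    {"tx": 24,"ty": 0,"tz": 0,"roll": 0},
    {"tx": 25,"ty": 0,"tz": 0,"roll": 0},
    {"tx": 25,"ty": 0,"tz": 0,"roll": 0}
  ]
}}

```text
t: 29.8
eef_pos: [467.0, -432.8, 162.6]
tcp_rot: [-3.141, 0.005, 2.571]
ft_force: [6.2, -2.9, -1.2]
opening: 0.375
grip_force: 30.0
```

{"api": "step_arm", "payload": {
  "moves": [
    {"tx": 2,"ty": 0,"tz": 0,"roll": 0},
    {"tx": 4,"ty": 0,"tz": 0,"roll": 0},
    {"tx": 6,"ty": 0,"tz": 0,"roll": 0},
    {"tx": 8,"ty": 0,"tz": 0,"roll": 0},
    {"tx": 10,"ty": 0,"tz": 0,"roll": 0},
    {"tx": 10,"ty": 0,"tz": 0,"roll": 0}
  ]
}}

```text
t: 30.3
eef_pos: [462.5, -430.5, 166.4]
tcp_rot: [-3.139, 0.02, 2.571]
ft_force: [21.5, -11.7, 14.1]
opening: 0.375
grip_force: 30.0
```

{"api": "step_arm", "payload": {
  "moves": [
    {"tx": 2,"ty": 0,"tz": 0,"roll": 0},
    {"tx": 4,"ty": 0,"tz": 0,"roll": 0},
    {"tx": 6,"ty": 0,"tz": 0,"roll": 0},
    {"tx": 8,"ty": 0,"tz": 0,"roll": 0},
    {"tx": 10,"ty": 0,"tz": 0,"roll": 0},
    {"tx": 10,"ty": 0,"tz": 0,"roll": 0}
  ]
}}

```text
t: 30.8
eef_pos: [452.0, -424.1, 164.8]
tcp_rot: [-3.139, 0.013, 2.572]
ft_force: [12.6, -8.8, 8.9]
opening: 0.376
grip_force: 30.0
```

```bash
cat > tilt.py <<'E'
from h import *
np.set_printoptions(precision=1,suppress=True)
im=optics.read_camera("scene")["pixels"]; s0=env.state(); P0=s0["eef_pos"]; yaw=s0["tcp_rot"][2]; print(P0,s0["tcp_rot"],s0["ft_force"])
c=C["scene"];V=np.array(c["view"])
P=P0+[0,0,18.8];f=-np.array([np.cos(yaw),np.sin(yaw),0]);s=np.array([-f[1],f[0],0])
pr=lambda Q:cv2.projectPoints(np.array(Q,float),cv2.Rodrigues(V[:3,:3])[0],V[:3,3],np.array(c["mtx"]),np.array(c["dist"]))[0][:,0]
for th in (-5,0,5,10,20):
    t=np.radians(th);u=f*np.cos(t)-np.array([0,0,1])*np.sin(t);w=f*np.sin(t)+np.array([0,0,1])*np.cos(t)
    q=pr([P+u*(a-7)+s*b+w*h for a,b,h in((60,18,20),(-90,18,20),(60,-18,20),(-90,-18,20),(60,18,-20),(-90,18,-20))])
    print(th,[round(float(np.degrees(np.arctan2(*(q[i]-q[i+1])[::-1])))%180,1) for i in(0,2,4)],q.reshape(-1))
x,y=pr([P])[0].astype(int)-60; cr=cv2.resize(im[y:y+120,x:x+120],None,fx=5,fy=5,interpolation=2)
for a in cv2.createLineSegmentDetector().detect(cv2.cvtColor(cr,cv2.COLOR_BGR2GRAY))[0][:,0]:
    d=a[2:]-a[:2]
    if np.hypot(*d)>50 and abs(a-300).max()<260: print("seg",a/5+[x,y,x,y],round(float(np.degrees(np.arctan2(d[1],d[0])))%180,1))
E
python3 tilt.py
```

```text
[ 452.  -424.1  164.8] [-3.1  0.   2.6] [12.8 -8.2  9. ]
-5 [7.0, 7.0, 7.1] [262.2  99.3 306.4 104.7 264.1  94.6 307.5 100.  261.9 109.9 305.4 115.3]
0 [2.5, 2.5, 2.6] [261.7 100.5 306.  102.4 263.6  95.8 307.1  97.7 262.4 111.1 306.  113.1]
5 [177.9, 177.8, 178.1] [261.4 101.7 305.3 100.1 263.3  97.1 306.4  95.4 263.1 112.3 306.4 110.9]
10 [173.2, 173.1, 173.5] [261.1 103.  304.5  97.9 263.   98.3 305.6  93.2 263.8 113.5 306.6 108.6]
20 [163.6, 163.5, 164.0] [261.  105.6 302.1  93.5 262.9 100.9 303.3  88.9 265.6 115.6 306.3 103.9]
seg [256.1 116.2 252.5 104.1] 73.6
seg [285.8  96.1 304.5  93.3] 171.5
seg [269.2 139.4 267.7 116.1] 86.4
seg [273.9 111.6 275.3 140.1] 87.1
seg [301.5 141.9 301.6 129.1] 90.3
seg [289.8 140.6 301.5 142. ] 6.5
seg [296.4 110.  300.2 120.6] 70.6
seg [306.2 110.6 306.7 142.4] 89.1
seg [253.  100.1 243.2 102.3] 167.8
seg [294.3 131.1 287.9 115.3] 68.1
seg [306.8 107.  296.2 108.5] 172.1
seg [270.   77.9 270.3  64.6] 91.2
seg [311.6  87.4 298.6  90.2] 167.9
seg [278.4 155.7 262.4 154.8] 2.9
seg [290.7  55.1 286.9  65.7] 109.8
seg [244.6  90.4 245.6 101. ] 84.6
seg [291.9  67.4 291.5  78.3] 92.5
seg [261.1 153.1 265.6 139.7] 108.3
seg [275.6 140.4 285.6 140.8] 2.4
```

Levelling works: the tilt is down from 20° to about 11°. I'll continue backward.

{"api": "step_arm", "payload": {
  "moves": [
    {"tx": 2,"ty": 0,"tz": 0,"roll": 0},
    {"tx": 4,"ty": 0,"tz": 0,"roll": 0},
    {"tx": 6,"ty": 0,"tz": 0,"roll": 0},
    {"tx": 8,"ty": 0,"tz": 0,"roll": 0},
    {"tx": 10,"ty": 0,"tz": 0,"roll": 0},
    {"tx": 10,"ty": 0,"tz": 0,"roll": 0}
  ]
}}

```text
t: 31.35
eef_pos: [442.6, -417.9, 163.9]
tcp_rot: [-3.139, 0.01, 2.572]
ft_force: [8.9, -6.3, 6.3]
opening: 0.375
grip_force: 30.0
```

{"api": "step_arm", "payload": {
  "moves": [
    {"tx": 2,"ty": 0,"tz": 0,"roll": 0},
    {"tx": 4,"ty": 0,"tz": 0,"roll": 0},
    {"tx": 6,"ty": 0,"tz": 0,"roll": 0},
    {"tx": 6,"ty": 0,"tz": 0,"roll": 0}
  ]
}}

```text
t: 31.68
eef_pos: [437.2, -414.3, 163.5]
tcp_rot: [-3.14, 0.008, 2.572]
ft_force: [7.3, -5.9, 4.1]
opening: 0.378
grip_force: 30.0
```

```bash
python3 tilt.py
```

```text
[ 437.2 -414.3  163.5] [-3.1  0.   2.6] [ 7.8 -5.1  4.9]
-5 [7.1, 7.0, 7.1] [267.4  99.9 311.6 105.3 269.2  95.2 312.6 100.6 267.  110.4 310.6 115.9]
0 [2.5, 2.5, 2.6] [266.9 101.1 311.2 103.  268.7  96.4 312.2  98.3 267.6 111.7 311.2 113.7]
5 [177.9, 177.9, 178.1] [266.6 102.3 310.6 100.7 268.4  97.6 311.6  96.  268.2 112.9 311.6 111.5]
10 [173.3, 173.2, 173.5] [266.3 103.6 309.8  98.5 268.1  98.9 310.8  93.8 268.9 114.1 311.8 109.2]
20 [163.7, 163.6, 164.1] [266.2 106.2 307.4  94.1 268.  101.5 308.5  89.5 270.7 116.2 311.5 104.6]
seg [273.9 111.3 275.3 139.9] 87.1
seg [269.  139.1 267.8 116.1] 87.0
seg [293.7 132.1 290.2 116.8] 77.3
seg [269.1  97.7 268.6  86.1] 87.9
seg [306.1 110.4 306.7 142.4] 89.0
seg [291.6  97.2 309.9  96.7] 178.6
seg [275.8  75.9 275.6  65.1] 88.6
seg [311.8  87.4 294.6  91. ] 168.1
seg [296.9  67.6 296.3  78.9] 93.0
seg [275.6 140.4 290.6 141.1] 2.9
```

{"api": "step_arm", "payload": {
  "moves": [
    {"tx": 2,"ty": 0,"tz": 0,"roll": 0},
    {"tx": 4,"ty": 0,"tz": 0,"roll": 0},
    {"tx": 6,"ty": 0,"tz": 0,"roll": 0},
    {"tx": 8,"ty": 0,"tz": 0,"roll": 0},
    {"tx": 9,"ty": 0,"tz": 0,"roll": 0},
    {"tx": 9,"ty": 0,"tz": 0,"roll": 0}
  ]
}}

```text
t: 32.23
eef_pos: [429.4, -409.2, 163.3]
tcp_rot: [-3.14, 0.007, 2.572]
ft_force: [7.1, -4.7, 4.6]
opening: 0.378
grip_force: 30.0
```

```bash
python3 tilt.py | grep -v "^[-0-9]"
```

```text
[ 429.4 -409.2  163.2] [-3.1  0.   2.6] [ 6.3 -4.3  3.6]
seg [259.5 112.1 258.6  98.4] 86.5
seg [273.4 155.4 262.9 154.8] 3.5
seg [269.2 139.7 267.7 116.1] 86.5
seg [273.9 110.9 275.3 139.9] 87.1
seg [293.4  97.7 313.1  98.7] 2.8
seg [293.7 133.  291.3 117. ] 81.4
seg [289.8 140.5 300.7 141.3] 3.8
seg [306.1 112.1 306.7 142.1] 88.9
seg [311.8  87.3 296.7  90.6] 167.8
seg [299.1  67.1 299.   79.4] 90.5
seg [258.   99.2 247.6 101.2] 169.1
seg [244.6  90.4 245.7 101. ] 83.9
seg [286.4 156.  275.6 156. ] 0.0
seg [275.6 140.4 289.7 141. ] 2.7
```

The scanner is level again. I'll return over the rest position and lower it gently.

{"api": "step_arm", "payload": {
  "moves": [
    {"tx": -4,"ty": 0,"tz": 0,"roll": 0},
    {"tx": -11,"ty": 0,"tz": 0,"roll": 0},
    {"tx": -18,"ty": 0,"tz": 0,"roll": 0},
    {"tx": -23,"ty": 0,"tz": 0,"roll": 0},
    {"tx": -25.5,"ty": 0,"tz": 0,"roll": 0},
    {"tx": -25.5,"ty": 0,"tz": 0,"roll": 0},
    {"tx": -25.5,"ty": 0,"tz": 5,"roll": 0},
    {"tx": -25.5,"ty": 0,"tz": 12,"roll": 0},
    {"tx": -25.5,"ty": 0,"tz": 20,"roll": 0},
    {"tx": -25.5,"ty": 0,"tz": 25,"roll": 0},
    {"tx": -25.5,"ty": 0,"tz": 28,"roll": 0},
    {"tx": -25.5,"ty": 0,"tz": 28,"roll": 0}
  ]
}}

```text
t: 33.28
eef_pos: [448.8, -420.9, 132.6]
tcp_rot: [3.141, -0.002, 2.572]
ft_force: [-0.1, -0.1, -1.6]
opening: 0.379
grip_force: 30.0
```

{"api": "step_arm", "payload": {
  "moves": [
    {"tx": 0,"ty": 0,"tz": 1,"roll": 0},
    {"tx": 0,"ty": 0,"tz": 2,"roll": 0},
    {"tx": 0,"ty": 0,"tz": 3,"roll": 0},
    {"tx": 0,"ty": 0,"tz": 4,"roll": 0},
    {"tx": 0,"ty": 0,"tz": 4,"roll": 0}
  ]
}}

```text
t: 33.7
eef_pos: [449.1, -421.2, 129.5]
tcp_rot: [3.142, 0.0, 2.572]
ft_force: [-0.2, -0.7, -2.1]
opening: 0.379
grip_force: 30.0
```

{"api": "step_arm", "payload": {
  "moves": [
    {"tx": 0,"ty": 0,"tz": 1,"roll": 0},
    {"tx": 0,"ty": 0,"tz": 2,"roll": 0},
    {"tx": 0,"ty": 0,"tz": 3,"roll": 0},
    {"tx": 0,"ty": 0,"tz": 3,"roll": 0}
  ]
}}

```text
t: 34.03
eef_pos: [449.1, -421.1, 126.4]
tcp_rot: [3.141, -0.0, 2.572]
ft_force: [0.5, -0.7, -1.9]
opening: 0.378
grip_force: 30.0
```

```bash
python3 tilt.py
```

```text
[ 449.1 -421.1  126.5] [ 3.1 -0.   2.6] [-0.   0.6 -1.2]
-5 [7.1, 7.1, 7.1] [264.  109.7 307.6 115.1 265.8 104.9 308.7 110.2 263.7 120.  306.6 125.3]
0 [2.6, 2.6, 2.7] [263.5 110.8 307.2 112.8 265.3 106.  308.3 108.  264.2 121.2 307.2 123.2]
5 [178.1, 178.0, 178.2] [263.2 112.  306.6 110.6 265.  107.2 307.6 105.7 264.8 122.4 307.6 121. ]
10 [173.4, 173.4, 173.7] [262.9 113.3 305.7 108.4 264.7 108.5 306.8 103.6 265.5 123.5 307.8 118.8]
20 [163.9, 163.8, 164.3] [262.8 115.8 303.4 104.1 264.6 111.  304.5  99.4 267.3 125.6 307.5 114.3]
seg [253.7 121.3 252.5 108.4] 84.9
seg [277.9 155.8 261.9 154.8] 3.9
seg [293.6 121.1 296.4 139.1] 81.2
seg [269.1 139.4 268.1 120.2] 87.0
seg [306.2 107.9 306.7 142.1] 89.2
seg [301.5 141.9 301.5 121.1] 90.1
seg [287.8 107.3 305.9 108. ] 1.9
seg [255.4  99.8 242.4 102.3] 169.0
seg [269.3  94.4 271.5  84.5] 102.3
seg [311.8  87.4 292.2  91.5] 168.0
seg [309.1 157.2 292.4 156.8] 1.3
seg [292.1 156.3 277.9 155.9] 1.7
seg [244.6  90.4 245.8 101. ] 83.5
seg [261.9 150.6 265.5 140.1] 109.0
seg [313.5 145.5 310.8 157.6] 102.7
```

{"api": "step_arm", "payload": {
  "moves": [
    {"tx": 0,"ty": 0,"tz": 0.5,"roll": 0},
    {"tx": 0,"ty": 0,"tz": 1,"roll": 0},
    {"tx": 0,"ty": 0,"tz": 1,"roll": 0},
    {"tx": 0,"ty": 0,"tz": 1,"roll": 0}
  ]
}}

```text
t: 34.42
eef_pos: [449.2, -421.2, 125.7]
tcp_rot: [3.142, 0.0, 2.572]
ft_force: [-0.8, 0.8, -0.1]
opening: 0.378
grip_force: 30.0
```

{"api": "step_arm", "payload": {
  "moves": [
    {"tx": 0,"ty": 0,"tz": 0.5,"roll": 0},
    {"tx": 0,"ty": 0,"tz": 1,"roll": 0},
    {"tx": 0,"ty": 0,"tz": 1,"roll": 0},
    {"tx": 0,"ty": 0,"tz": 1,"roll": 0}
  ]
}}

```text
t: 34.75
eef_pos: [449.2, -421.2, 125.6]
tcp_rot: [-3.141, 0.001, 2.572]
ft_force: [-3.9, 3.4, 8.3]
opening: 0.375
grip_force: 30.0
```

Seated. I'll press slightly more so both forks take it, then release and withdraw.

{"api": "step_arm", "payload": {
  "moves": [
    {"tx": 0,"ty": 0,"tz": 0.5,"roll": 0},
    {"tx": 0,"ty": 0,"tz": 0.5,"roll": 0},
    {"tx": 0,"ty": 0,"tz": 0.5,"roll": 0}
  ]
}}

```text
t: 35.0
eef_pos: [449.1, -421.2, 125.6]
tcp_rot: [-3.141, 0.001, 2.572]
ft_force: [-4.5, 5.1, 11.8]
opening: 0.376
grip_force: 30.0
```

{"api": "step_arm", "payload": {
  "moves": [
    {"tx": 0,"ty": 0,"tz": 0,"roll": 0},
    {"tx": 0,"ty": 0,"tz": 0,"roll": 0},
    {"tx": 0,"ty": 0,"tz": 0,"roll": 0},
    {"tx": 0,"ty": 0,"tz": 0,"roll": 0},
    {"tx": 0,"ty": 0,"tz": 0,"roll": 0},
    {"tx": 0,"ty": 0,"tz": 0,"roll": 0},
    {"tx": 0,"ty": 0,"tz": 0,"roll": 0},
    {"tx": 0,"ty": 0,"tz": 0,"roll": 0},
    {"tx": 0,"ty": 0,"tz": 0,"roll": 0}
  ],
  "grip": 95
}}

```text
t: 35.75
eef_pos: [449.2, -421.2, 124.1]
tcp_rot: [3.142, -0.0, 2.572]
ft_force: [0.4, 0.0, -0.7]
opening: 0.951
grip_force: 0.0
```

{"api": "step_arm", "payload": {
  "moves": [
    {"tx": 0,"ty": 0,"tz": -5,"roll": 0},
    {"tx": 0,"ty": 0,"tz": -15,"roll": 0},
    {"tx": 0,"ty": 0,"tz": -30,"roll": 0},
    {"tx": 0,"ty": 0,"tz": -50,"roll": 0},
    {"tx": 0,"ty": 0,"tz": -72,"roll": 0},
    {"tx": 0,"ty": 0,"tz": -95,"roll": 0},
    {"tx": 0,"ty": 0,"tz": -118,"roll": 0},
    {"tx": 0,"ty": 0,"tz": -135,"roll": 0},
    {"tx": 0,"ty": 0,"tz": -146,"roll": 0},
    {"tx": 0,"ty": 0,"tz": -150,"roll": 0},
    {"tx": 0,"ty": 0,"tz": -150,"roll": 0},
    {"tx": 0,"ty": 0,"tz": -150,"roll": 0}
  ]
}}

```text
t: 36.75
eef_pos: [448.9, -421.0, 273.4]
tcp_rot: [3.141, -0.001, 2.572]
ft_force: [0.1, 0.0, -0.1]
opening: 0.997
grip_force: 0.0
```

Run:
```python
from h import *
im=optics.read_camera("scene")["pixels"].astype(int)
a=cv2.imread("pics/scene0.png").astype(int)
d=(abs(im-a).max(2)>40)
for n,(x,y,w,h) in dict(scanner=(250,102,60,53),tray_can=(395,250,40,80)).items(): print(n,d[y:y+h,x:x+w].mean())
for t,m in(("before",a),("now",im)):
    g=cv2.resize(m[95:160,245:315].astype(np.uint8),None,fx=5,fy=5,interpolation=2)
    for s in cv2.createLineSegmentDetector().detect(cv2.cvtColor(g,cv2.COLOR_BGR2GRAY))[0][:,0]:
        v=s[2:]-s[:2]
        if np.hypot(*v)>90: print(t,(s/5+[245,95,245,95]).round(1))
print(env.state()["eef_pos"],env.state()["ft_force"])
```

```text
scanner 0.13081761006289308
tray_can 0.293125
before [299.4 157.1 269.1 155.3]
before [274.4 120.4 275.3 140.6]
before [269.1 139.9 268.1 120.7]
before [301.5 141.9 301.5 122.1]
before [266.1  97.3 245.  102. ]
before [306.7 109.4 306.5 141.6]
before [262.1 111.4 304.2 113.3]
now [269.1 139.6 268.1 120.1]
now [274.4 120.6 275.3 139.9]
now [301.5 141.9 301.5 121.9]
now [263.4 106.5 305.4 108.4]
now [306.2 108.6 306.7 142.1]
now [310.7 157.6 283.4 156.1]
[ 448.8638316  -420.93742511  273.04800604] [-0.03999394 -0.36957337 -0.06348201]
```

```bash
python3 -c "
from h import *
print(env.job_done())"
```

```text
the job is handed in; nothing more can be done
None
```

I handed the job in at about 37 s, but the hand-in returned no verdict: the can was released in the tray, and the scanner was held still on the blower label for over 2 s (about 10° off square, window about 80 mm away by my measurements) and is back level on its stand, released.

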